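# Seat a tube box in the shaker dock and lock it

### The arm

A 7-joint arm with a two-finger parallel gripper is mounted at the origin on a cart in front of the work surface, level with it; the furniture and walls round the work are solid. World frame = base frame: x ahead of the robot, y to its left, z up, the work surface at z = 0. Lengths are in m, angles in rad, forces in N, time in s.
With the tool pointing down it reaches from about 0.425 to 0.95 m from the base axis. Payload 4.7 kg.
Tool frame: the origin (TCP) lies on the centre line of the jaws, within the pads' length; the fingertips stand robot.nose_length ahead of it and the grasp point (between the pads) lies 8 mm behind it (robot.nose_length is the distance from the TCP to the fingertips, in m); z points along the fingers, y is the line along which they close (so a half turn about z gives the same grasp; the last joint's range is limited). The gripper opens to 85 mm and grips with 20 to 120 N. Pads are 22 mm wide; open, the fingers measure 114 mm over their backs; the gripper's body (76 mm by 85 mm) begins 54 mm behind the grasp point. The pads swing forward as they close: fully open they stand 13 mm farther back than shut.
Start: joints at [1.187, 0.469, -0.049, 1.532, 0.024, 1.141, -0.082], TCP at [0.235, -0.633, 0.242] pointing down, gripper open.
Joint ranges: [-2.59, 2.59], [-0.33, 1.99], [-1.39, 1.29], [0.1, 2.45], [-1.04, 4.18], [0.21, 1.99], [-2.66, 2.66]. Speed limits (rad/s): [2.57, 2.57, 3.14, 3.14, 3.14, 3.14, 3.14].

### API

Orientations are given as [roll, pitch, yaw] about the fixed x, y, z axes, in that order (R = Rz(yaw) Ry(pitch) Rx(roll)).
In Python, from plant import robot gives the robot as it stands. Calls block until the motion is done:
- robot.goto(position, orientation): joint-space move of the TCP to a pose.
- robot.move_straight(position, vel=0.15, attitude=None, contact_N=None): straight line of the TCP; attitude=None keeps the orientation; vel is the mean speed in m/s. With contact_N (N) it stops when the force on the tool has changed by that much, and returns True; else False.
- robot.move_joints(angles): joint-space move.
- robot.grip(opening, strength=None): opening from 0.0 (shut) to 1.0 (fully open); strength is the grip in N (None keeps the last); returns when the fingers have stopped.
- robot.sleep(seconds).
- robot.inverse_kinematics(position, orientation): joint angles nearest the present ones, or None.
- robot.sense(): the state.
- robot.grab_frame(name): name is "side" or "top"; returns a dict with "image" (400x640x3 uint8, red, green, blue), "range_z" (400x640 float32, m along the optical axis (not along the pixel's ray), 0 where there is no reading), "fx", "fy", "cx", "cy" (pixels), "dist_coeffs" ([k1, k2, p1, p2, k3] as OpenCV has them; the pictures are not rectified), "R" (3x3) and "t" (3): a world point X has camera coordinates R X + t. Camera axes: x right, y down, z forward; pixel columns grow to the right and rows downward; lengths in m; the calibration is good to about 2 mm. A picture is of the moment at which its call begins.
A pose or a line that the arm cannot do raises robot.IKError and nothing moves.
- robot.close_job(): hands the job in; it is judged then, once.
The state is a dict: "t": time; "joint_pos": joint angles; "joint_velocities": joint speeds; "effort": joint torques, N m; "tcp_pos": TCP position; "tcp_rot": TCP orientation; "wrist_force": force on the tool from outside, world axes, zero at the start; "torque": the same for the moment, N m; "opening": opening from 0.0 (shut) to 1.0 (fully open); "gripper_force": force on a finger pad.
Only numpy, scipy, OpenCV 4.12 (cv2) and the standard library are available. Lean on these libraries where they do the work, as an engineer would, in place of code of your own. Each camera call takes 0.05 s, during which the arm holds its last target. There are 200 camera calls.

### The job

Push the blue-lidded tube box all the way in against the back stop of the shaker dock, then push the orange tab of the slide lock past its first notch to the second stop, so that the bolt lies in front of the box. Use fingertips or the outside of the fingers only: do not lift or tip the box, do not pinch the tab, and leave the other things on the bench where they are.

Things in the scene. Friction and masses are not known exactly. Their poses are not given: they have to be found in the camera images.
- dock: Shaker dock, fixed: blue base plate (x -103..+87, y -50..+50 mm, top 10 mm above the bench) with two white side rails, 72 mm apart inside, x -62..+72 mm, tops at 33 mm. Origin: on the bench (z = 0) under the centre of the box when fully home. Its x axis points the way the box goes in, its y axis to the left of that, towards the grey lock housing.
- tube_box: Loose microtube box with a blue lid, 64 x 130 x 46 mm, 0.08 to 0.17 kg, on the dock's base plate, 25 to 50 mm short of home at the start. Origin: centre of its underside, 10 mm above the bench; home it is at dock x = 0. Its own y axis (130 mm side) lies along the dock's x, so its front face (robot side) is 65 mm before its origin. Slides with under 3 N.
- lock_bolt (a joint): Travel of the slide lock in m, growing along the dock's -y: 0 open (the start), 0.025 first notch, 0.050 second stop (end stop). A spring detent draws it into each; leaving the open position, and again the first notch, takes about 7 N; over the last 10 mm it is drawn in. The bolt runs across at dock x -83..-71, z 20..34 mm, and passes only if the box is home within 5 mm.
- tab (a point): Centre of the orange upright tab of the slide lock: 30 mm along the dock's x, 10 mm thick along its y, 30 mm high (42 to 72 mm above the bench), over the housing. It is pushed on its outer face (towards dock +y), along dock -y. Open it is at dock (-77, +127) mm, locked at (-77, +77) mm.
- vial_b: Loose white-capped vial, 44 mm wide, 102 mm tall, to the right of the dock. Origin: centre of its underside. A bystander.
- indicator_red: Loose small bottle with a red cap, 33 mm wide, 67 mm tall, to the right of the dock, farther back. Origin: centre of its underside. A bystander.
- green_jar: Loose jar with a green lid, 70 mm wide, 58 mm tall, behind the lock housing. Origin: centre of its underside. A bystander.
- weigh_dish: Loose white weighing dish, 60 x 60 x 15 mm, left of the lock housing. Origin: centre of its underside. A bystander.
- screwdriver: Loose red screwdriver, 160 x 22 x 22 mm, lying at the right. Origin: centre of its underside. A bystander.
- marker_0: Loose blue felt marker, 132 x 15 x 13 mm, lying at the left. Origin: centre of its underside. A bystander.
- stop_face (a point): Middle of the front face of the white back stop (at dock x +65 mm; 88 mm wide, top 43 mm above the bench). The far end face of the box touches it when home.
- housing (a point): Centre of the top of the fixed grey lock housing at the left front of the dock: dock x -100..-54, y +43..+173 mm, top 40 mm above the bench. On it a black slot along y, with a yellow mark at the first notch and a green one at the second stop.
Not all that is in view belongs to the job. Of the things that look like the tube_box, the middle-sized one is meant.

How it is judged:
On the way, in this order (a step that is already met when the one before it is completed fails the run):
1. the box stands fully home against the back stop while the lock is still open (x of tube_box in the frame of dock above -0.0045 m and value of joint lock_bolt below 0.012 m), for 0.2 s.
2. the tab has been pushed past the first notch to the second stop (x of tube_box in the frame of dock above -0.0045 m and value of joint lock_bolt above 0.046 m), for 0.2 s.
At the end, for the whole second after the job is handed in: The box rests flat on the dock, home to within 4.5 mm of the back stop, and the slide lock is at its second stop (beyond 46 of 50 mm) (all of step 2 and x of tube_box in the frame of dock below 0.005 m and height (world z) of tube_box below 0.014 m and angle between tube_box's own z axis and vertical below 0.06 rad and linear speed of tube_box below 0.02 m/s); the robot touches nothing.
It fails at once if the tube box is lifted or tipped (raised over 10 mm or tilted over 0.2 rad) (height (world z) of tube_box above 0.02 m or angle between tube_box's own z axis and vertical above 0.2 rad).
It fails at once if the tab is pinched (pressed over 2 N on both its halves at once) (contact force between the fingers and tab_outer above 2 N and contact force between the fingers and tab_inner above 2 N).
It fails at once if a bystander is moved more than 15 mm (distance of any of vial_b, indicator_red, green_jar, weigh_dish, screwdriver, marker_0 from where it was at the start of the episode above 0.015 m).
It also fails if it takes over 38 s, if anything falls off the work surface, if the arm or the gripper's body presses on something with over 40 N, if the wrist force passes 120 N, or if a joint passes its speed limit or range.

## Working session

There is one attempt and no reset: what is moved stays moved. The work goes in short steps, each a Python script; the robot and the scene stay as the last script left them, time stands still between calls to the robot, and variables do not carry over. Pictures are saved under pics/ and viewed, at most 10 in all, crops included, and the job is handed in when it is done.

```bash
mkdir -p pics; ls; python3 - <<'E'
from plant import robot
import cv2,numpy as np,pickle
print(robot.nose_length, robot.sense()['t'], robot.sense()['tcp_rot'])
for n in ("side","top"):
    f=robot.grab_frame(n); pickle.dump(f,open(f'{n}0.pkl','wb'))
    cv2.imwrite(f'pics/{n}0.png',f['image'][:,:,::-1])
    print(n,f['fx'],f['cx'],f['cy'],f['dist_coeffs'],-f['R'].T@f['t'])
E
```

```text
pics
0.011 0.0 [-3.13959997e+00  5.18274804e-05  3.54839171e-01]
side 392.5030020707579 317.1576930321538 196.47923511232503 [-0.00925419  0.          0.          0.          0.        ] [0.61256347 0.92657859 0.80609094]
top 371.0165363630037 317.32219911092477 199.21936319287684 [-0.01632203  0.          0.          0.          0.        ] [3.30312413e-01 9.97601653e-04 1.30361573e+00]
```

View pics/side0.png

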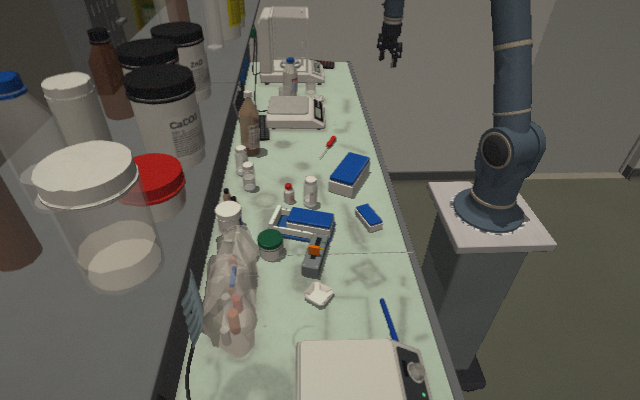

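View pics/top0.png

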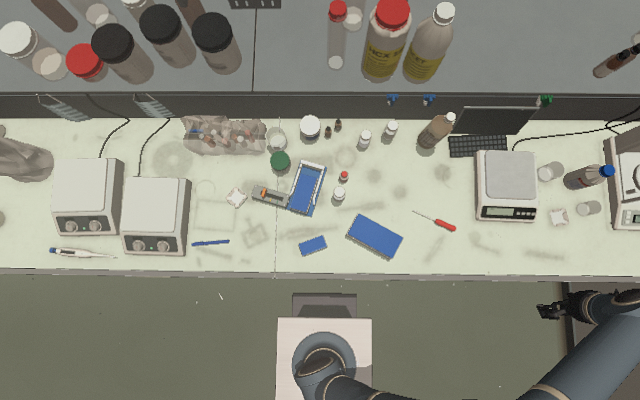

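The blue-lidded candidates in the top view are (313,246) small, (375,237) large and (305,188) middle-sized in the dock. The one in the dock fits by both size and place. I'll confirm with an enlarged crop.

```bash
python3 - <<'E'
import cv2,numpy as np,pickle
f=pickle.load(open('top0.pkl','rb'));g=pickle.load(open('side0.pkl','rb'))
a=cv2.resize(f['image'][140:270,220:420,::-1],None,fx=4,fy=4,interpolation=cv2.INTER_CUBIC)
b=cv2.resize(g['image'][170:290,240:400,::-1],None,fx=5,fy=5,interpolation=cv2.INTER_CUBIC)
cv2.imwrite('pics/c_top.png',a);cv2.imwrite('pics/c_side.png',b)
E
```

```text
(no output)
```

View pics/c_top.png

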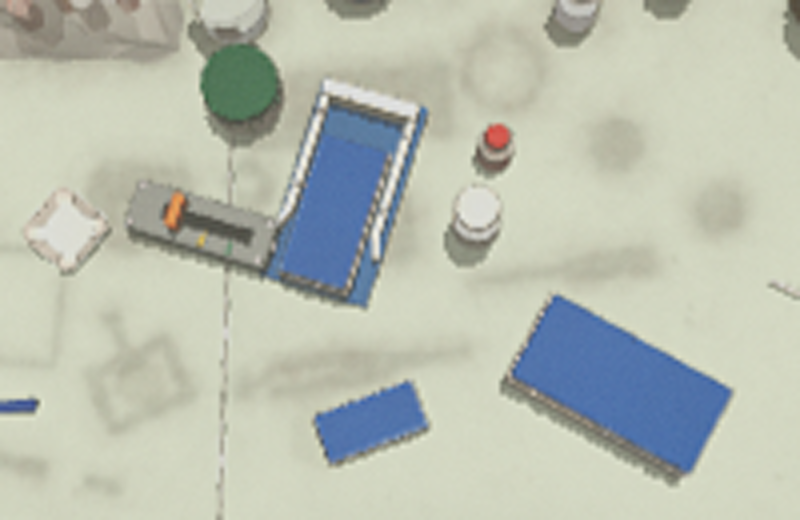

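View pics/c_side.png

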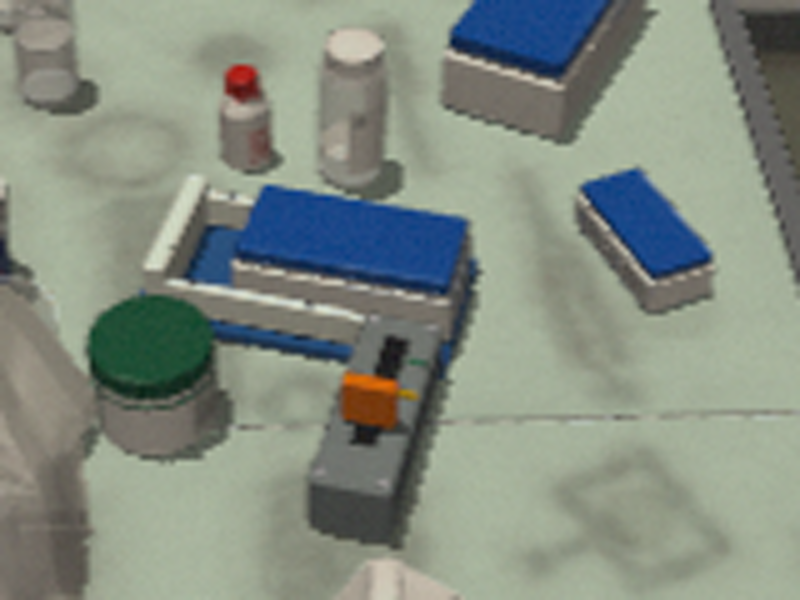

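Confirmed: the middle-sized box is the one in the dock, with its lid at crop (330,200), i.e. pixel (303,190). It is about 40 mm short of the white stop. The orange tab is at crop (175,211), i.e. pixel (264,193), on the grey housing. The lock is open, and the green jar and dish are to the left.

```bash
cat > h.py <<'E'
import cv2,numpy as np
def rays(f,uv):
    K=np.array([[f['fx'],0,f['cx']],[0,f['fy'],f['cy']],[0,0,1]])
    n=cv2.undistortPoints(np.asarray(uv,float).reshape(-1,1,2),K,np.array(f['dist_coeffs']))[:,0]
    return np.c_[n,np.ones(len(n))]
def onplane(f,uv,z):
    C=-f['R'].T@f['t']; d=rays(f,uv)@f['R']
    return C+d*((z-C[2])/d[:,2])[:,None]
def cloud(f):
    v,u=np.mgrid[:400,:640]; d=rays(f,np.c_[u.ravel(),v.ravel()])*f['range_z'].reshape(-1,1)
    P=((d-f['t'])@f['R']).reshape(400,640,3); P[f['range_z']==0]=np.nan; return P
def masks(f):
    h=cv2.cvtColor(f['image'],cv2.COLOR_RGB2HSV).astype(int); H,S,V=h[...,0],h[...,1],h[...,2]
    return dict(blue=(H>100)&(H<125)&(S>140),orange=(H>5)&(H<18)&(S>150)&(V>120),grey=(S<40)&(V>70)&(V<150),white=(S<40)&(V>190))
E
python3 - <<'E'
from h import *; import pickle
np.set_printoptions(precision=4,suppress=True)
for n in('top','side'):
    f=pickle.load(open(n+'0.pkl','rb')); P=cloud(f); m=masks(f); z=P[...,2]
    roi=(P[...,0]>.45)&(P[...,0]<.9)&(P[...,1]>-.1)&(P[...,1]<.32)
    print(n,'bench z',np.nanmedian(z[roi]))
    for k,zz,lo,hi in(('blue',.056,.048,.064),('orange',.072,.062,.08),('orange',.057,.04,.08),('grey',.04,.034,.047),('white',.043,.038,.048),('white',.033,.028,.037)):
        M=(m[k]&roi&(z>lo)&(z<hi)).astype(np.uint8)
        c,_=cv2.findContours(M,cv2.RETR_EXTERNAL,cv2.CHAIN_APPROX_NONE)
        for q in sorted(c,key=cv2.contourArea)[-3:]:
            if len(q)<8: continue
            w=onplane(f,q[:,0],zz)[:,:2]; r=cv2.minAreaRect((w*1000).astype(np.float32))
            print(k,zz,'px',q[:,0].mean(0),'rect',np.round(r[0],1),np.round(r[1],1),round(r[2],1), 'zmed',np.median(z[q[:,0,1],q[:,0,0]]))
E
```

```text
top bench z 0.18820529356235238
orange 0.072 px [263.0526 192.    ] rect [566.  211.8] [ 7.6 25.9] 73.9 zmed 0.07124591574537496
orange 0.057 px [263.0526 192.    ] rect [568.9 214.4] [ 7.7 26.2] 73.9 zmed 0.07124591574537496
grey 0.04 px [325.7436 114.5385] rect [859.8   2.7] [ 3.8 68.4] 0.3 zmed 0.03999212412771491
grey 0.04 px [295.2553 114.383 ] rect [859.2 110.9] [ 3.8 83.2] 0.3 zmed 0.040772930197873876
grey 0.04 px [267.7975 197.5696] rect [555.9 201.3] [ 28.2 108.2] 0.6 zmed 0.03920556959631553
white 0.043 px [312.5769 164.2885] rect [673.8  47.4] [84.8 12.2] 73.6 zmed 0.042898824261187796
white 0.033 px [320.2593 176.9259] rect [630.7  19.2] [ 5.6 46.5] 72.6 zmed 0.031707357465716936
white 0.033 px [296.5484 176.7419] rect [631.3 102. ] [ 5.6 56.7] 73.2 zmed 0.031909074283808375
white 0.033 px [276.5429 139.0571] rect [768.5 178.2] [32.  49.8] 28.2 zmed 0.03374467286467416
side bench z 0.04638165060861065
blue 0.056 px [341.25   179.7917] rect [466.6 -93.9] [27.5 29.4] 83.7 zmed 0.058678546744066314
blue 0.056 px [310.1776 217.3738] rect [572.3  82.1] [ 64.7 123.5] 73.8 zmed 0.05397532537353319
orange 0.072 px [313.2  246.76] rect [567.5 216.8] [14.3 25.8] 88.0 zmed 0.07000377442671715
orange 0.057 px [312.7188 247.6875] rect [566.8 207.6] [25.3 26.4] 87.8 zmed 0.06839666318246372
grey 0.04 px [311.6597 226.3472] rect [564.7 107.6] [140.2  59.1] 10.2 zmed 0.040672224881734144
grey 0.04 px [319.686  241.8953] rect [555.4 171.9] [79.3 44.4] 72.6 zmed 0.0389192212377264
grey 0.04 px [311.     260.5692] rect [572.4 230.7] [59.6 44. ] 74.4 zmed 0.03818425459461913
white 0.043 px [274.5 214. ] rect [675.3  49.6] [84.9  8.7] 73.1 zmed 0.04182733397644012
white 0.033 px [307. 232.] rect [582.1 119.4] [ 4.6 24. ] 74.6 zmed 0.031471031980852146
white 0.033 px [289.5    228.7381] rect [631.5 104.7] [ 5.1 62.7] 73.5 zmed 0.031129768560090906
```

```bash
cat >> h.py <<'E'
O=np.array([.605,.069]); YAW=np.radians(-16.5); ORI=[np.pi,0,YAW]
def D(x,y,z):
    c,s=np.cos(YAW),np.sin(YAW); return [O[0]+c*x-s*y,O[1]+s*x+c*y,z]
def inD(p):
    c,s=np.cos(YAW),np.sin(YAW); q=np.asarray(p)[:2]-O; return np.round([c*q[0]+s*q[1],-s*q[0]+c*q[1],p[2]],4)
E
python3 - <<'E'
from h import *; from plant import robot; import pickle
robot.grip(0.0,20)
robot.goto(D(-.135,0,.2),ORI)
robot.move_straight(D(-.135,0,.034),vel=.12)
s=robot.sense(); print(s['t'],inD(s['tcp_pos']),s['tcp_rot'],s['wrist_force'],s['opening'])
ims=[]
for n in('top','side'):
    f=robot.grab_frame(n); pickle.dump(f,open(n+'1.pkl','wb')); ims.append(f['image'])
a=cv2.resize(ims[0][140:260,230:350],(400,400),interpolation=2);b=cv2.resize(ims[1][170:290,250:370],(400,400),interpolation=2)
cv2.imwrite('pics/p1.png',np.hstack([a,b])[:,:,::-1])
E
```

```text
5.15 [-0.1346  0.0003  0.0346] [-3.14094030e+00 -1.14445153e-03 -2.88015362e-01] [-0.09284281  0.11655262 -0.10410214] -0.00036863796044245734
```

View pics/p1.png

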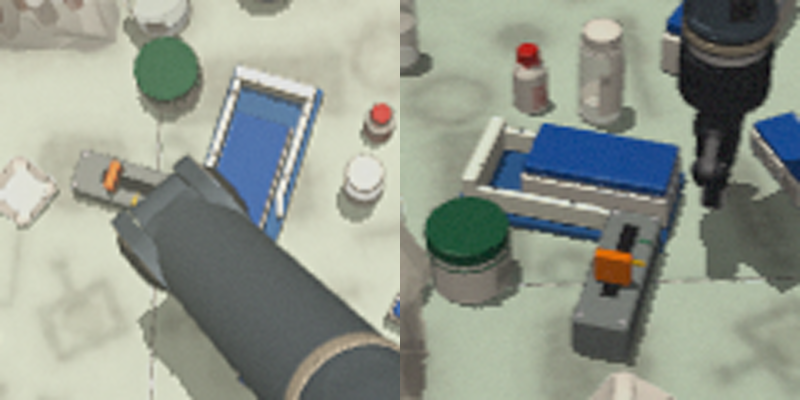

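The closed fingers (right panel, ~(710,195)) stand clear in front of the middle of the box's front face (~(672,185)). The lock, jar and vial are untouched, so I'll push now.

```bash
python3 - <<'E'
from h import *; from plant import robot
c=robot.move_straight(D(-.112,0,.032),vel=.08,contact_N=12)
c=robot.move_straight(D(-.060,0,.032),vel=.04,contact_N=10)
s=robot.sense(); print(c,s['t'],inD(s['tcp_pos']),s['wrist_force'])
robot.sleep(.3); s=robot.sense(); print(inD(s['tcp_pos']),s['wrist_force'])
E
```

```text
True 6.6083 [-0.0749 -0.0004  0.0314] [-0.154095   -0.3981022  -1.40312631]
[-0.076  -0.0007  0.0311] [-0.11145528 -0.53833064 -0.08031896]
```

```bash
python3 - <<'E'
from h import *; from plant import robot; import pickle
robot.move_straight(D(-.115,0,.032),vel=.1)
robot.move_straight(D(-.115,0,.13),vel=.2)
robot.move_straight(D(-.077,.172,.13),vel=.2)
robot.move_straight(D(-.077,.172,.061),vel=.1,contact_N=8)
s=robot.sense(); print(s['t'],inD(s['tcp_pos']),s['wrist_force'])
ims=[]
for n in('top','side'):
    f=robot.grab_frame(n); pickle.dump(f,open(n+'2.pkl','wb')); ims.append(f['image'])
P=cloud(f);m=masks(f);z=P[...,2];M=(m['blue']&(z>.048)&(z<.064)&(P[...,0]>.5)&(P[...,1]>0)&(P[...,1]<.2)).astype(np.uint8)
q=max(cv2.findContours(M,0,1)[0],key=cv2.contourArea); r=cv2.minAreaRect((onplane(f,q[:,0],.056)[:,:2]*1000).astype(np.float32)); print(r,inD([r[0][0]/1e3,r[0][1]/1e3,0]))
a=cv2.resize(ims[0][140:260,230:350],(400,400),interpolation=2);b=cv2.resize(ims[1][170:290,250:370],(400,400),interpolation=2)
cv2.imwrite('pics/p2.png',np.hstack([a,b])[:,:,::-1])
E
```

```text
9.9667 [-0.0767  0.1724  0.0615] [ 0.69369497 -1.23077029 -0.29366839]
((644.8399047851562, 61.37947082519531), (70.87153625488281, 49.34921646118164), 88.29451751708984) [0.0404 0.004  0.    ]
```

View pics/p2.png

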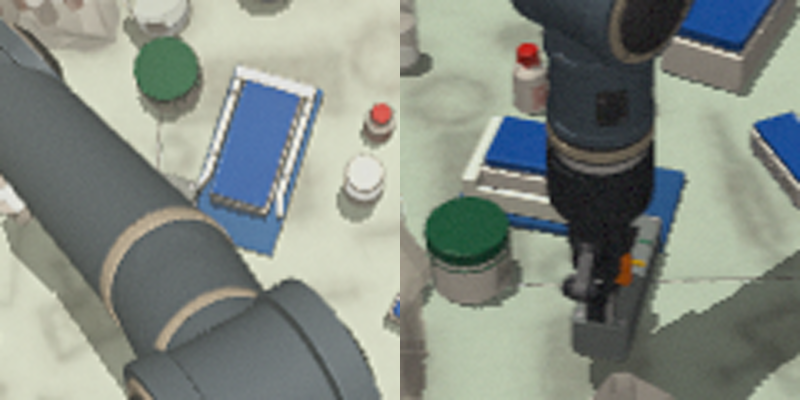

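The box lid now sits flush against the white stop (left panel, (270,85)), with the base plate bare in front of it. The fingertips are on the outer side of the orange tab, in line with the slot. Next I'll push along dock −y.

```bash
python3 - <<'E'
from h import *; from plant import robot; import pickle
c=robot.move_straight(D(-.077,.088,.061),vel=.05,contact_N=20)
s=robot.sense(); print(c,s['t'],inD(s['tcp_pos']),s['wrist_force'])
robot.sleep(.3)
robot.move_straight(D(-.077,.16,.061),vel=.15)
robot.move_straight(D(-.077,.16,.16),vel=.2)
robot.move_straight(D(-.16,.10,.26),vel=.2)
robot.goto([.30,-.45,.30],ORI)
s=robot.sense(); print(s['t'],s['wrist_force'])
ims=[]
for n in('top','side'):
    f=robot.grab_frame(n); ims.append(f['image']); P=cloud(f); m=masks(f)
    M=m['orange']&(P[...,2]>.062)&(P[...,2]<.08)&(abs(P[...,0]-.55)<.1)&(abs(P[...,1]-.15)<.12)
    v,u=np.nonzero(M); print(n,inD(onplane(f,[[u.mean(),v.mean()]],.068)[0]))
a=cv2.resize(ims[0][140:260,230:350],(400,400),interpolation=2);b=cv2.resize(ims[1][170:290,250:370],(400,400),interpolation=2)
cv2.imwrite('pics/p3.png',np.hstack([a,b])[:,:,::-1])
E
```

```text
False 11.9 [-0.077   0.094   0.0612] [  5.65922793  12.54951406 -10.55507901]
16.775 [-0.34987968 -0.56715241  0.0185085 ]
top [-0.0757  0.0764  0.068 ]
side [-0.0755  0.0769  0.068 ]
```

View pics/p3.png

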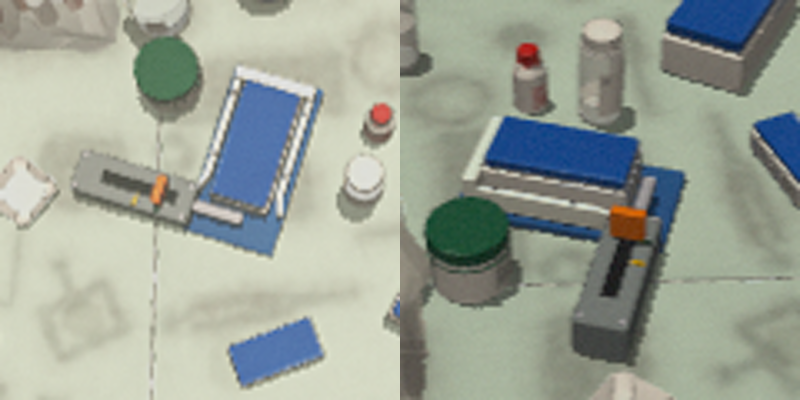

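The tab is at dock y ≈ 76.5 mm (left panel (160,188)), which is the second stop. The bolt lies across the front of the box (218,212), the box is home, and the bystanders have not moved.

```bash
python3 -c "
from plant import robot
print(robot.close_job())"
```

```text
the job is handed in; nothing more can be done
None
```

I handed the job in: the box is home against the back stop, the slide lock is at its second stop with the bolt in front of the box, and no bystander visibly moved (about 17 s of the 38 s used; no verdict was returned).

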